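# Lever open the red cutter tin with the palette knife

## Task

Pick up the palette knife, slip its blade under the lip of the red-lidded tin and lever the lid up until it stands about half open or more (45 degrees or beyond); then lay the knife back flat on the bench. Only the knife may touch the red tin, and the blue-lidded tin must stay shut.

Things in the scene. Friction and masses are not known exactly. Their poses are not given: they have to be found in the camera images.
- knife: Loose palette knife lying flat, black handle 100 x 20 wide x 22 mm high, steel blade 30 wide, 3 mm thick, round-ended. Origin: centre of the handle's underside; x points to the blade, z up. Handle x = -50 to 50, blade on to its tip at 175 mm; blade underside at z = 10, top at 13 mm. About 0.14 kg, centre of mass at x = 32 mm. Grip the handle across its width.
- red_tin: Fixed aluminium tin 130 (x) x 150 (y) x 80 mm high, red hinged lid. Origin: centre of its underside, z up; its front, -x, faces the robot within 0.3 rad. Hinge along y at x = 65, z = 80 mm. Shut lid: 4 mm plate, underside at z = 80; in front a level red lip 80 wide, 4 thick juts out from x = -65 to -95 mm, free beneath. A like tin, blue lid, stands 220 mm or more to one side.
- red_lid (a joint): Angle of the red lid in rad: 0 shut, grows as its front rises, 1.5 upright. It may start up to 0.05 ajar. The stiff hinge keeps the lid where it is left; raising the lip takes about 2 N.
- blue_lid (a joint): Angle of the blue lid in rad, as for the red one: 0 shut (up to 0.05 at the start).
There are look-alikes about, which are no part of the job. Leave any orange or turquoise look-alike of the knife alone.

How it is judged:
By the outcome, as a careful person would: the job done as asked, in the order asked, and still so for the second after the job is handed in, with the robot touching nothing.
It also fails if it takes over 56 s, if anything falls off the work surface, if the arm or the gripper's body presses on something with over 40 N, if the wrist force passes 120 N, or if a joint passes its speed limit or range.

## Robot

A 6-joint arm with a two-finger parallel gripper is mounted at the origin on the work surface. World frame = base frame: x ahead of the robot, y to its left, z up, the work surface at z = 0. Lengths are in mm, angles in rad, forces in N, time in s.
With the tool pointing down it reaches from about 275 to 1000 mm from the base axis. Payload 8.4 kg.
Tool frame: the origin (TCP) lies midway between the tips of the shut fingers; the grasp point (between the pads) lies 19 mm behind it; z points along the fingers, y is the line along which they close (so a half turn about z gives the same grasp; the last joint's range is limited). The gripper opens to 85 mm and grips with 20 to 120 N. Pads are 22 mm wide; open, the fingers measure 114 mm over their backs; the gripper's body (76 mm by 85 mm) begins 54 mm behind the grasp point. The pads swing forward as they close: fully open they stand 13 mm farther back than shut.
Start: joints at [1.184, 0.353, 1.633, -0, 1.155, -0.002], TCP at [234.607, 579.299, 231.281] pointing down, gripper open.
Joint ranges: [-2.63, 2.63], [-0.92, 2.1], [0.06, 2.66], [-1.3, 4.44], [0, 2.69], [-3.02, 3.02]. Speed limits (rad/s): [2.22, 2.22, 2.79, 3.14, 3.14, 3.14].

## Interface

Orientations are given as [roll, pitch, yaw] about the fixed x, y, z axes, in that order (R = Rz(yaw) Ry(pitch) Rx(roll)).
In Python, from rig import monitor, imaging, r gives the robot as it stands.
- The arm moves only by the tool drive_tool, never from a script. Its argument "plan" is a list of rows, each an object of numbers: "x", "y", "z": the shift along the tool's x, y, z in units of 50 mm (1.0 is 50 mm); "ax", "ay", "az": the turn, a rotation vector about the tool's x, y, z in units of 6 degrees (1.0 is 6 degrees); "hand": the finger opening in mm, from 0 to 85.4. In form: [{"x": .., "y": .., "z": .., "ax": .., "ay": .., "az": .., "hand": ..}, ...]. A call has 1 to 8 rows; each row is the pose to reach, as a shift and turn from the pose commanded when the call began, along the tool's axes at that moment; what a row does not reach only later rows make up. A row lasts 1/10 s, in which the tool goes at most 50 mm and 8.59 degrees, less where a joint would pass 70% of its speed; a pose out of reach is approached as far as the arm can. A call with a gripper value outside its range is refused whole. The fingers move at their own pace and stop on an object; "grip_force" is the grip in N (left out, the last holds). Time passes only in rows, so rows that repeat a pose let the fingers close. It gives the time, the measured TCP pose, the force, the opening and the grip force at its end, in the units of the state.
- monitor.sense(): the state, without advancing time (a new reading comes with each control period).
- imaging.grab_frame(name): name is "side" or "top" or "wrist"; returns the picture (384x512x3 uint8, red, green, blue); there is no depth.
- imaging.camera_info(name): a dict with "mtx" (3x3 intrinsics, pixels), "R" (3x3) and "t" (3): a world point X has camera coordinates R X + t. Camera axes: x right, y down, z forward; pixel columns grow to the right and rows downward; lengths in mm; the calibration is good to about 2 mm. The wrist camera is an equidistant fisheye: a pixel r from the principal point sees the ray r / f radians off the axis. A picture is of the moment at which its call begins: read the wrist's pose just before it. camera_info takes no time and is no camera call; for the wrist camera it gives the pose at the moment of the call.
- r.sign_off(): hands the job in; it is judged then, once.
The state is a dict: "clock": time; "qpos": joint angles; "qvel": joint speeds; "joint_efforts": joint torques, N m; "eef_pos": TCP position; "tcp_rot": TCP orientation; "contact_force": force on the tool from outside, world axes, zero at the start; "wrist_torque": the same for the moment, N m; "opening": opening from 0.0 (shut) to 1.0 (fully open); "grasp_force": force on a finger pad.
Only numpy, scipy, OpenCV 4.12 (cv2) and the standard library are available. Lean on these libraries where they do the work, as an engineer would, in place of code of your own. Each camera call takes 0.05 s, during which the arm holds its last target. There are 200 camera calls.

## Working session

There is one attempt and no reset: what is moved stays moved. The work goes in short steps, Python scripts to look and compute and a tool call to move; the robot and the scene stay as the last step left them, time stands still between calls to the robot, and variables do not carry over. Pictures are saved under pics/ and viewed, at most 11 in all, crops included, and the job is handed in when it is done.

Besides the shell and the picture viewer there is one more tool, called after ">>>" as name([rows], argument=value, ...), one row to a line, values as JSON. drive_tool: Moves the arm, as the interface text tells. Its arguments: {"type":"object","properties":{"plan":{"type":"array","items":{"type":"object","properties":{"x":{"type":"number"},"y":{"type":"number"},"z":{"type":"number"},"ax":{"type":"number"},"ay":{"type":"number"},"az":{"type":"number"},"hand":{"type":"number"}}}},"grip_force":{"type":"number"}},"required":["plan"]}

```bash
ls; mkdir -p pics
python3 - <<'E'
from rig import monitor, imaging, r
import cv2,numpy as np
print(monitor.sense())
for n in ("top","side"):
    f=imaging.grab_frame(n); cv2.imwrite(f"pics/{n}0.png",f[:,:,::-1]); c=imaging.camera_info(n); np.set_printoptions(precision=3,suppress=True)
    print(n,c, "cam pos",-np.array(c["R"]).T@np.array(c["t"]))
E
```

```text
pics
{'clock': 0.0, 'qpos': array([ 1.18357761e+00,  3.53637382e-01,  1.63416825e+00, -9.09147054e-06,
        1.15519688e+00, -2.38184273e-03]), 'qvel': array([ 0.00100468, -0.00212329, -0.00012409, -0.00143362,  0.0007259 ,
        0.00113052]), 'joint_efforts': array([ 3.82286380e-03, -6.05240822e+01, -3.42065871e+01,  2.29464531e-04,
        9.66525986e-03,  8.46076574e-06]), 'eef_pos': array([234.43524672, 578.83233488, 230.55380981]), 'tcp_rot': array([-3.14018278e+00,  4.95428272e-06,  2.75675946e+00]), 'contact_force': array([ 0.2024278 , -1.14711182,  0.69342646]), 'wrist_torque': array([-0.0082839 , -0.028114  ,  0.01575935]), 'grasp_force': 0.0, 'opening': 0.9998368369979416}
top {'mtx': array([[428.995,   0.   , 253.223],
       [  0.   , 428.995, 191.288],
       [  0.   ,   0.   ,   1.   ]]), 'R': array([[ 0.009, -1.   , -0.001],
       [-0.989, -0.009, -0.147],
       [ 0.147,  0.003, -0.989]]), 't': array([ 11.29 , 561.563, 848.418])} cam pos [430.887  14.033 921.647]
side {'mtx': array([[352.563,   0.   , 251.451],
       [  0.   , 352.563, 193.261],
       [  0.   ,   0.   ,   1.   ]]), 'R': array([[-0.993, -0.114, -0.009],
       [-0.052,  0.518, -0.854],
       [ 0.102, -0.848, -0.52 ]]), 't': array([567.535,  97.87 , 765.199])} cam pos [490.731 662.976 486.671]
```

View pics/top0.png

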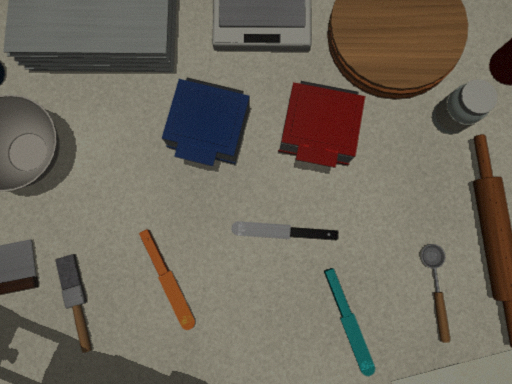

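View pics/side0.png

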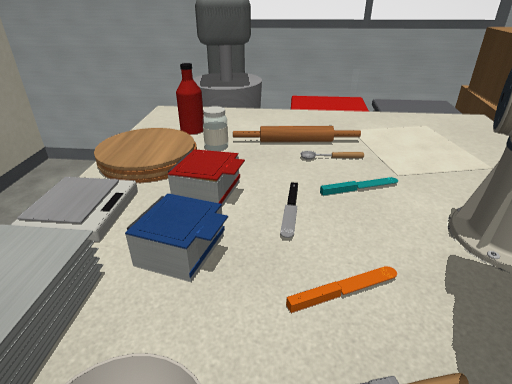

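The top view has up = +x and left = +y. The red tin is at about (322,122) with its lip at (318,158). The knife's black handle is at (313,234), with the blade pointing left to its tip at (233,228). The blue tin is at (207,120).

```bash
cat > h.py <<'E'
import numpy as np,cv2
from rig import monitor, imaging, r
np.set_printoptions(precision=3,suppress=True)
def ray(n,uv,z,c=None):
    c=c or imaging.camera_info(n); R=np.array(c["R"]);p=-R.T@np.array(c["t"])
    uv=np.atleast_2d(uv).astype(float)
    d=np.c_[uv,np.ones(len(uv))]@np.linalg.inv(c["mtx"]).T@R
    return p+d*((z-p[2])/d[:,2])[:,None]
def big(m,roi=None):
    m=m.astype(np.uint8)
    if roi: k=np.zeros_like(m);x0,y0,x1,y1=roi;k[y0:y1,x0:x1]=1;m=m*k
    cs,_=cv2.findContours(m,cv2.RETR_EXTERNAL,cv2.CHAIN_APPROX_NONE)
    return max(cs,key=cv2.contourArea)[:,0,:]
E
python3 - <<'E'
from h import *
f=cv2.imread("pics/top0.png")[:,:,::-1].astype(int);R,G,B=f[...,0],f[...,1],f[...,2]
c=big((R>100)&(G<50)&(B<50),(260,70,380,180))
a=cv2.approxPolyDP(c.reshape(-1,1,2),3,True)[:,0]
print("red",a.tolist());print(ray("top",a,84)[:,:2])
c=big((B>60)&(R<50)&(B>R+40),(150,70,260,180))
a=cv2.approxPolyDP(c.reshape(-1,1,2),3,True)[:,0]
print("blue");print(ray("top",a,84)[:,:2])
for nm,m,z in(("handle",(f.max(2)<70),22),("blade",(f.min(2)>120)&(abs(R-B)<12),13)):
    c=big(m,(225,215,345,245)); p=ray("top",c,z)[:,:2].astype(np.float32)
    print(nm,cv2.minAreaRect(p),cv2.boundingRect(c), cv2.boxPoints(cv2.minAreaRect(p)).tolist())
cv2.imwrite("pics/crop.png",cv2.resize(cv2.imread("pics/top0.png")[70:250,220:380],None,fx=4.4/1.4,fy=4.4/1.4,interpolation=cv2.INTER_CUBIC))
E
```

```text
red [[325, 148], [337, 152]]
[[ 644.064 -126.855]
 [ 636.057 -150.729]]
blue
[[784.799 170.635]
 [663.965 198.694]
 [653.898 166.137]
 [627.12  171.218]
 [609.366 100.801]
 [638.099  87.45 ]
 [630.138  59.278]
 [751.642  30.625]]
handle ((476.7500305175781, -110.29466247558594), (98.99629974365234, 20.65168571472168), 86.43958282470703) (290, 227, 48, 13) [[463.3702392578125, -159.0560302734375], [483.9820556640625, -160.33851623535156], [490.12982177734375, -61.533294677734375], [469.51800537109375, -60.25080871582031]]
blade ((474.30859375, 44.482643127441406), (4.204523086547852, 6.33070182800293), 0.8116574287414551) (238, 233, 4, 3) [[472.1617126464844, 47.61789321899414], [472.2513732910156, 41.2878303527832], [476.4554748535156, 41.34739303588867], [476.3658142089844, 47.67745590209961]]
```

View pics/crop.png

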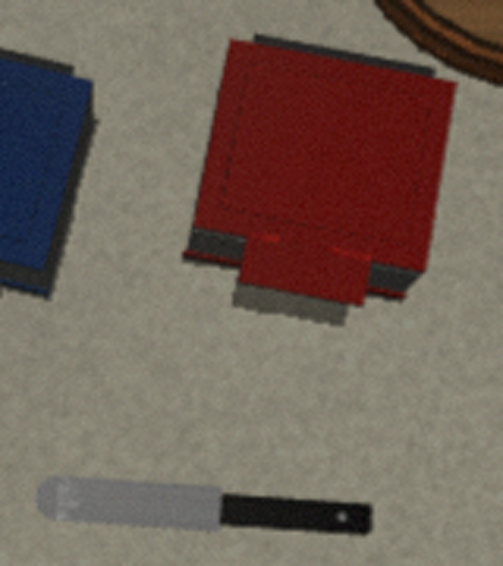

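The crop confirms the layout. The lid is a slightly rotated red square with the lip at its front, and the knife is clear of everything around it. The red threshold needs fixing.

Run:
```python
from h import *
f=cv2.imread("pics/top0.png")[:,:,::-1].astype(int);R,G,B=f[...,0],f[...,1],f[...,2]
c=big((R>75)&(R>2.2*G)&(R>2.2*B),(260,70,375,180))
a=cv2.approxPolyDP(c.reshape(-1,1,2),2.2,True)[:,0]
for q,p in zip(a,ray("top",a,84)): print(q,p[:2])
P=ray("top",c,84)[:,:2]
print("tip",ray("top",[(232.5,228)],13), "area px",cv2.contourArea(c))
# side view: lip/lid height check
s=cv2.imread("pics/side0.png")[:,:,::-1].astype(int);R,G,B=s[...,0],s[...,1],s[...,2]
c=big((R>60)&(R>2.2*G)&(R>2.2*B),(160,140,250,210))
a=cv2.approxPolyDP(c.reshape(-1,1,2),1.5,True)[:,0]
print("side")
for q,p in zip(a,ray("side",a,84)): print(q,p[:2])
```

```text
[293  83] [780.307 -63.387]
[282 141] [657.75  -40.726]
[299 145] [649.789 -74.813]
[296 158] [623.067 -68.646]
[334 166] [ 607.434 -144.195]
[338 152] [ 636.074 -152.729]
[354 155] [ 630.205 -184.572]
[364  97] [ 751.537 -208.052]
tip [[486.798  59.457  13.   ]] area px 4885.5
side
[168 174] [781.283 -62.595]
[215 180] [661.677 -44.449]
[222 173] [651.767 -80.428]
[233 174] [624.333 -77.961]
[244 160] [ 608.035 -156.785]
[236 159] [ 629.661 -160.682]
[237 153] [ 632.587 -197.697]
[194 149] [ 755.469 -212.389]
```

```bash
cat >> h.py <<'E'
from scipy.spatial.transform import Rotation as Ro
def go(pos,yaw,pitch=0.):  # tool down, tool x at world angle yaw, tip raised by pitch
    s=monitor.sense(); R0=Ro.from_euler("xyz",s["tcp_rot"])
    Rt=Ro.from_euler("xyz",[np.pi,-pitch,yaw])
    d=R0.inv().apply(np.array(pos)-s["eef_pos"])/50
    w=np.degrees((R0.inv()*Rt).as_rotvec())/6
    print("t",s["clock"],"at",s["eef_pos"],s["tcp_rot"],"q",s["qpos"]);print("shift",d,"turn",w)
E
python3 - <<'E'
from h import *
go([478.3,-85.3,120],1.509)
# triangulate lid corners from two views
ct,cs=imaging.camera_info("top"),imaging.camera_info("side")
P=[c["mtx"]@np.c_[c["R"],c["t"]] for c in (ct,cs)]
A=np.array([[293,83],[282,141],[296,158],[334,166],[354,155],[364,97]],float).T
B=np.array([[168,174],[215,180],[233,174],[244,160],[237,153],[194,149]],float).T
X=cv2.triangulatePoints(P[0],P[1],A,B);print((X[:3]/X[3]).T)
E
```

```text
t 0.1 at [234.444 578.894 230.607] [-3.14   0.     2.757] q [ 1.184  0.354  1.634 -0.     1.155 -0.002]
shift [ -9.507 -10.479   2.226] turn [-0.011  0.008 11.915]
[[ 781.     -63.378   83.394]
 [ 658.696  -40.498   85.828]
 [ 622.146  -68.113   89.275]
 [ 606.019 -142.908   90.811]
 [ 629.247 -182.963   90.723]
 [ 752.161 -207.447   85.818]]
```

>>> drive_tool([
  {"x": -9.5, "y": -10.48, "z": 0, "az": 11.92, "hand": 60},
  {"x": -9.5, "y": -10.48, "z": 0, "az": 11.92, "hand": 60},
  {"x": -9.5, "y": -10.48, "z": 0, "az": 11.92, "hand": 60},
  {"x": -9.5, "y": -10.48, "z": 0, "az": 11.92, "hand": 60},
  {"x": -9.5, "y": -10.48, "z": 0, "az": 11.92, "hand": 60},
  {"x": -9.5, "y": -10.48, "z": 0, "az": 11.92, "hand": 60},
  {"x": -9.5, "y": -10.48, "z": 0, "az": 11.92, "hand": 60},
  {"x": -9.5, "y": -10.48, "z": 0, "az": 11.92, "hand": 60},
])

```text
invalid input
```

```bash
python3 -c "
from h import *
go([478.3,-85.3,120],1.509)"
```

```text
t 0.1 at [234.444 578.894 230.607] [-3.14   0.     2.757] q [ 1.184  0.354  1.634 -0.     1.155 -0.002]
shift [ -9.507 -10.479   2.226] turn [-0.011  0.008 11.915]
```

>>> drive_tool([
  {"x": -0.8, "y": -0.9, "z": 0, "ax": 0, "ay": 0, "az": 1, "hand": 60},
  {"x": -1.6, "y": -1.8, "z": 0, "ax": 0, "ay": 0, "az": 2, "hand": 60},
  {"x": -2.4, "y": -2.7, "z": 0, "ax": 0, "ay": 0, "az": 3, "hand": 60},
  {"x": -3.2, "y": -3.6, "z": 0, "ax": 0, "ay": 0, "az": 4, "hand": 60},
  {"x": -4, "y": -4.5, "z": 0, "ax": 0, "ay": 0, "az": 5, "hand": 60},
  {"x": -4.8, "y": -5.4, "z": 0, "ax": 0, "ay": 0, "az": 6, "hand": 60},
  {"x": -5.6, "y": -6.3, "z": 0, "ax": 0, "ay": 0, "az": 7, "hand": 60},
  {"x": -5.6, "y": -6.3, "z": 0, "ax": 0, "ay": 0, "az": 7, "hand": 60},
], grip_force=100)

```text
clock: 0.9
eef_pos: [368.7, 200.5, 231.3]
tcp_rot: [3.141, 0.0, 2.021]
contact_force: [0.4, 0.9, -0.0]
opening: 0.703
grasp_force: 0.0
```

```bash
python3 -c "
from h import *
go([478.3,-85.3,120],1.509)"
```

```text
t 0.9 at [368.744 200.548 231.264] [3.141 0.    2.021] q [ 0.495  0.024  2.046 -0.     1.071  0.045]
shift [-6.101 -0.513  2.226] turn [0.002 0.    4.886]
```

>>> drive_tool([
  {"x": -1, "y": -0.1, "z": 0.3, "ax": 0, "ay": 0, "az": 0.8, "hand": 60},
  {"x": -2, "y": -0.2, "z": 0.7, "ax": 0, "ay": 0, "az": 1.6, "hand": 60},
  {"x": -3, "y": -0.3, "z": 1.1, "ax": 0, "ay": 0, "az": 2.4, "hand": 60},
  {"x": -4, "y": -0.4, "z": 1.5, "ax": 0, "ay": 0, "az": 3.2, "hand": 60},
  {"x": -5, "y": -0.45, "z": 1.9, "ax": 0, "ay": 0, "az": 4, "hand": 60},
  {"x": -6.1, "y": -0.51, "z": 2.23, "ax": 0, "ay": 0, "az": 4.89, "hand": 60},
  {"x": -6.1, "y": -0.51, "z": 2.23, "ax": 0, "ay": 0, "az": 4.89, "hand": 60},
  {"x": -6.1, "y": -0.51, "z": 2.23, "ax": 0, "ay": 0, "az": 4.89, "hand": 60},
])

```text
clock: 1.7
eef_pos: [479.6, -85.5, 118.5]
tcp_rot: [-3.14, 0.0, 1.508]
contact_force: [0.3, 0.0, 1.0]
opening: 0.7
grasp_force: 0.0
```

```bash
python3 -c "
from h import *
go([478.3,-85.3,4],1.509)
f=imaging.grab_frame('wrist');cv2.imwrite('pics/w1.png',f[:,:,::-1])"
```

```text
t 1.7 at [479.636 -85.515 118.49 ] [-3.14   0.     1.508] q [-0.179  0.291  2.022 -0.001  0.83  -0.117]
shift [ 0.003 -0.024  2.29 ] turn [-0.012  0.002 -0.005]
```

View pics/w1.png

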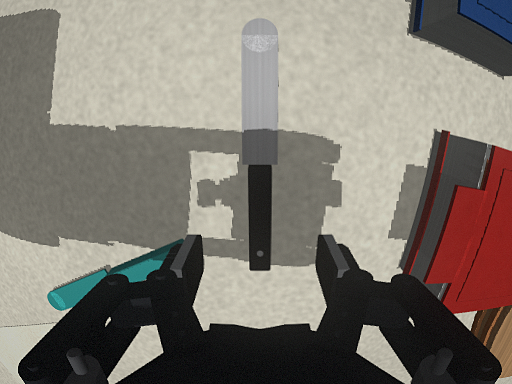

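The wrist view shows the knife centred between the fingers: its handle is at column 260, and the fingers are at about 190 and 335. The turquoise look-alike is at lower left, clear of the fingers. Descending to grasp.

>>> drive_tool([
  {"x": 0, "y": 0, "z": 0.7, "ax": 0, "ay": 0, "az": 0, "hand": 60},
  {"x": 0, "y": -0.02, "z": 1.4, "ax": 0, "ay": 0, "az": 0, "hand": 60},
  {"x": 0, "y": -0.02, "z": 2.0, "ax": 0, "ay": 0, "az": 0, "hand": 60},
  {"x": 0, "y": -0.02, "z": 2.28, "ax": 0, "ay": 0, "az": 0, "hand": 50},
  {"x": 0, "y": -0.02, "z": 2.28, "ax": 0, "ay": 0, "az": 0, "hand": 30},
  {"x": 0, "y": -0.02, "z": 2.28, "ax": 0, "ay": 0, "az": 0, "hand": 10},
  {"x": 0, "y": -0.02, "z": 2.28, "ax": 0, "ay": 0, "az": 0, "hand": 5},
  {"x": 0, "y": -0.02, "z": 2.28, "ax": 0, "ay": 0, "az": 0, "hand": 5},
], grip_force=110)

```text
clock: 2.55
eef_pos: [479.0, -82.7, 7.0]
tcp_rot: [3.14, 0.0, 1.512]
contact_force: [0.3, -0.5, -2.3]
opening: 0.201
grasp_force: 107.7
```

>>> drive_tool([
  {"x": 0, "y": 0, "z": 0, "ax": 0, "ay": 0, "az": 0, "hand": 5},
  {"x": 0, "y": 0, "z": 0, "ax": 0, "ay": 0, "az": 0, "hand": 5},
  {"x": 0, "y": 0, "z": 0, "ax": 0, "ay": 0, "az": 0, "hand": 5},
  {"x": 0, "y": 0, "z": 0, "ax": 0, "ay": 0, "az": 0, "hand": 5},
  {"x": 0, "y": 0, "z": 0, "ax": 0, "ay": 0, "az": 0, "hand": 5},
])

```text
clock: 3.05
eef_pos: [479.0, -82.8, 6.9]
tcp_rot: [3.14, -0.0, 1.512]
contact_force: [-0.7, 3.0, 8.3]
opening: 0.201
grasp_force: 108.9
```

```bash
python3 -c "
from h import *
go([444.6,-77.3,140],-0.187)"
```

```text
t 3.05 at [478.978 -82.76    6.902] [ 3.14  -0.     1.512] q [-0.174  0.487  2.08   0.001  0.574 -0.116]
shift [ 0.069 -0.688 -2.663] turn [ 0.011 -0.014 16.22 ]
```

>>> drive_tool([
  {"x": 0, "y": 0, "z": -0.4, "ax": 0, "ay": 0, "az": 0, "hand": 5},
  {"x": 0, "y": 0, "z": -0.9, "ax": 0, "ay": 0, "az": 0, "hand": 5},
  {"x": 0, "y": -0.1, "z": -1.4, "ax": 0, "ay": 0, "az": 1, "hand": 5},
  {"x": 0, "y": -0.3, "z": -2, "ax": 0, "ay": 0, "az": 2, "hand": 5},
  {"x": 0, "y": -0.5, "z": -2.5, "ax": 0, "ay": 0, "az": 3.2, "hand": 5},
  {"x": 0.07, "y": -0.69, "z": -2.66, "ax": 0, "ay": 0, "az": 4.4, "hand": 5},
  {"x": 0.07, "y": -0.69, "z": -2.66, "ax": 0, "ay": 0, "az": 5.6, "hand": 5},
  {"x": 0.07, "y": -0.69, "z": -2.66, "ax": 0, "ay": 0, "az": 6.8, "hand": 5},
])

```text
clock: 3.85
eef_pos: [444.0, -77.4, 139.8]
tcp_rot: [3.14, -0.001, 0.794]
contact_force: [0.1, -0.4, -2.6]
opening: 0.202
grasp_force: 108.0
```

>>> drive_tool([
  {"x": 0, "y": 0, "z": 0, "ax": 0, "ay": 0, "az": 1.3, "hand": 5},
  {"x": 0, "y": 0, "z": 0, "ax": 0, "ay": 0, "az": 2.6, "hand": 5},
  {"x": 0, "y": 0, "z": 0, "ax": 0, "ay": 0, "az": 3.9, "hand": 5},
  {"x": 0, "y": 0, "z": 0, "ax": 0, "ay": 0, "az": 5.2, "hand": 5},
  {"x": 0, "y": 0, "z": 0, "ax": 0, "ay": 0, "az": 6.5, "hand": 5},
  {"x": 0, "y": 0, "z": 0, "ax": 0, "ay": 0, "az": 7.8, "hand": 5},
  {"x": 0, "y": 0, "z": 0, "ax": 0, "ay": 0, "az": 8.8, "hand": 5},
  {"x": 0, "y": 0, "z": 0, "ax": 0, "ay": 0, "az": 9.4, "hand": 5},
])

```text
clock: 4.65
eef_pos: [443.9, -77.4, 139.1]
tcp_rot: [3.142, -0.0, -0.189]
contact_force: [0.3, -0.5, -1.8]
opening: 0.203
grasp_force: 108.0
```

```bash
python3 -c "
from h import *
go([444.6,-77.3,64],-0.187)
f=imaging.grab_frame('side');cv2.imwrite('pics/s2.png',cv2.resize(f[100:260,120:360,::-1],None,fx=3,fy=3,interpolation=cv2.INTER_CUBIC))
f=imaging.grab_frame('top');cv2.imwrite('pics/t2.png',f[:,:,::-1])"
```

```text
t 4.65 at [443.909 -77.376 139.145] [ 3.142 -0.    -0.189] q [-0.176  0.205  2.081 -0.     0.855  1.584]
shift [ 0.013 -0.004  1.503] turn [ 0.    -0.005 -0.019]
```

View pics/s2.png

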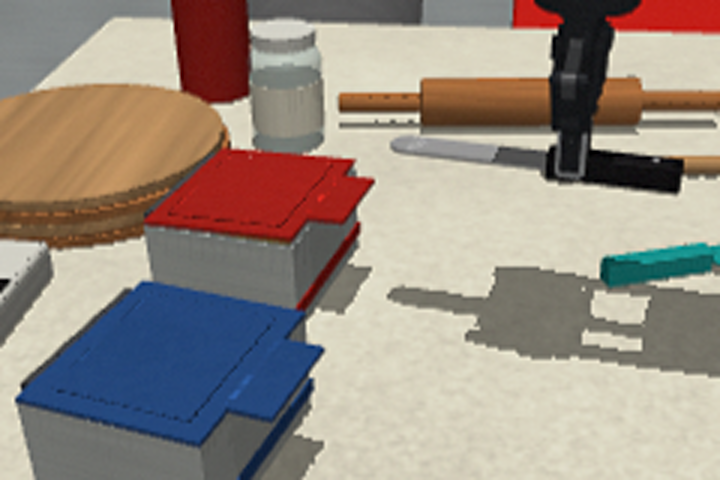

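The knife is held with the blade pointing at the tin. Its tip is at side pixel (250.7,148.3). I'll check it's level by projecting the expected tip position.

```bash
python3 -c "
from h import *
for n in ('side','top'):
    c=imaging.camera_info(n)
    for X in ([588.7,-105,144],[444+.982*60,-77.4-.187*60-0,144],[588.7,-105,134]):
        v=c['mtx']@(c['R']@np.array(X)+c['t']);print(n,v[:2]/v[2])
f=cv2.imread('pics/t2.png').astype(int)
sub=f[100:260,230:340]
"
```

```text
side [248.674 147.101]
side [284.573 151.395]
side [248.729 150.95 ]
top [318.965 169.104]
top [310.586 215.362]
top [318.161 170.163]
```

View pics/t2.png

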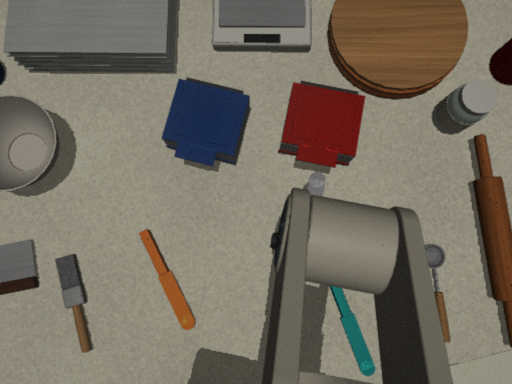

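The top view shows the blade tip at (318,173), in line with the lip centre at about column 316. It is roughly 5 mm short of nominal, so the tip lies about 141 mm from the TCP. Lowering to just below lip height, then sliding in about 52 mm.

>>> drive_tool([
  {"x": 0, "y": 0, "z": 0.5, "ax": 0, "ay": 0, "az": 0, "hand": 5},
  {"x": 0, "y": 0, "z": 1.0, "ax": 0, "ay": 0, "az": 0, "hand": 5},
  {"x": 0, "y": 0, "z": 1.45, "ax": 0, "ay": 0, "az": 0, "hand": 5},
  {"x": 0, "y": 0, "z": 1.45, "ax": 0, "ay": 0, "az": 0, "hand": 5},
  {"x": 0.25, "y": 0, "z": 1.45, "ax": 0, "ay": 0, "az": 0, "hand": 5},
  {"x": 0.5, "y": 0, "z": 1.45, "ax": 0, "ay": 0, "az": 0, "hand": 5},
  {"x": 0.65, "y": 0, "z": 1.45, "ax": 0, "ay": 0, "az": 0, "hand": 5},
  {"x": 0.65, "y": 0, "z": 1.45, "ax": 0, "ay": 0, "az": 0, "hand": 5},
])

```text
clock: 5.55
eef_pos: [478.5, -83.8, 67.3]
tcp_rot: [-3.142, -0.003, -0.185]
contact_force: [-0.4, 0.3, -2.2]
opening: 0.2
grasp_force: 108.0
```

```bash
python3 -c "
from h import *
go([707-216*.9826,-127+216*.186,68],-0.187); print(monitor.sense()['contact_force'])
f=imaging.grab_frame('side');cv2.imwrite('pics/s3.png',cv2.resize(f[130:230,160:320,::-1],None,fx=5,fy=5,interpolation=cv2.INTER_CUBIC))"
```

```text
t 5.55 at [478.517 -83.817  67.334] [-3.142 -0.003 -0.185] q [-0.176  0.373  2.059 -0.     0.707  1.579]
shift [ 0.33  -0.001 -0.012] turn [-0.    -0.031  0.023]
[-0.373  0.274 -2.224]
```

View pics/s3.png

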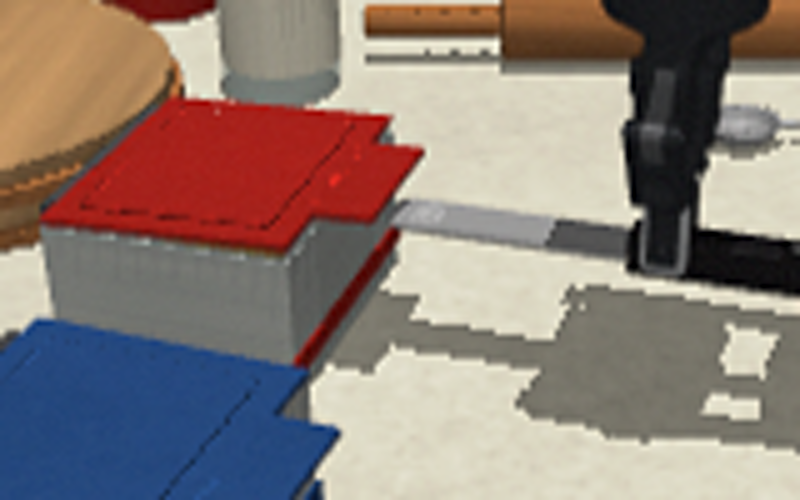

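The side view shows the blade tip just entering beneath the red lip, near crop (400,212), with clearance below the lip's underside. Next I'll insert fully and lift along the hinge arc.

>>> drive_tool([
  {"x": 0.2, "y": 0, "z": 0, "ax": 0, "ay": 0, "az": 0, "hand": 5},
  {"x": 0.33, "y": 0, "z": 0, "ax": 0, "ay": 0, "az": 0, "hand": 5},
  {"x": 0.33, "y": 0, "z": -0.15, "ax": 0, "ay": 0, "az": 0, "hand": 5},
  {"x": 0.33, "y": 0, "z": -0.3, "ax": 0, "ay": 0, "az": 0, "hand": 5},
  {"x": 0.33, "y": 0, "z": -0.45, "ax": 0, "ay": 0, "az": 0, "hand": 5},
  {"x": 0.34, "y": 0, "z": -0.62, "ax": 0, "ay": 0, "az": 0, "hand": 5},
  {"x": 0.38, "y": 0, "z": -0.86, "ax": 0, "ay": 0, "az": 0, "hand": 5},
  {"x": 0.46, "y": 0, "z": -1.11, "ax": 0, "ay": 0, "az": 0, "hand": 5},
])

```text
clock: 6.4
eef_pos: [497.7, -87.4, 122.6]
tcp_rot: [3.142, 0.002, -0.185]
contact_force: [-0.4, 1.1, -3.3]
opening: 0.201
grasp_force: 107.8
```

```bash
python3 -c "
from h import *
s=monitor.sense();print(s['eef_pos'],s['contact_force'],s['wrist_torque'])
f=imaging.grab_frame('side');cv2.imwrite('pics/s4.png',cv2.resize(f[110:210,160:320,::-1],None,fx=5,fy=5,interpolation=cv2.INTER_CUBIC))"
```

```text
[497.728 -87.41  122.644] [-0.36   1.11  -3.349] [0.051 0.378 0.042]
```

View pics/s4.png

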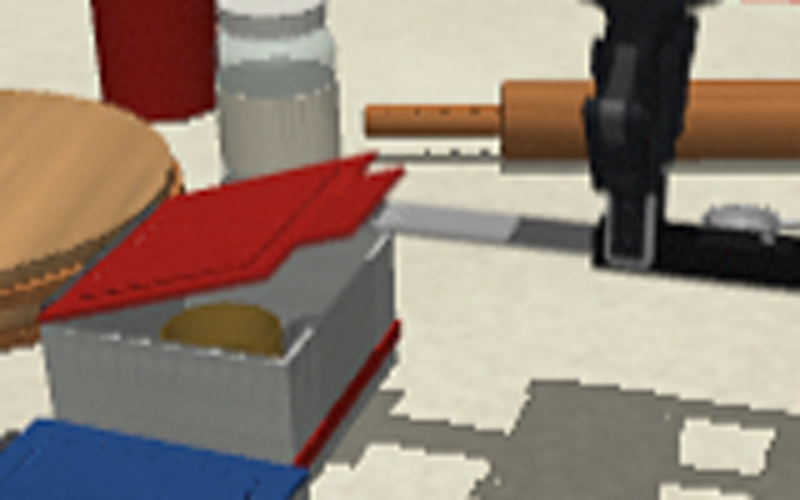

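The lid is about 20 degrees open with the blade tip under the lip at crop (390,215). Continuing the arc.

>>> drive_tool([
  {"x": 0.11, "y": 0, "z": -0.23, "ax": 0, "ay": 0, "az": 0, "hand": 5},
  {"x": 0.24, "y": 0, "z": -0.45, "ax": 0, "ay": 0, "az": 0, "hand": 5},
  {"x": 0.38, "y": 0, "z": -0.66, "ax": 0, "ay": 0, "az": 0, "hand": 5},
  {"x": 0.54, "y": 0, "z": -0.86, "ax": 0, "ay": 0, "az": 0, "hand": 5},
  {"x": 0.72, "y": 0, "z": -1.05, "ax": 0, "ay": 0, "az": 0, "hand": 5},
  {"x": 0.91, "y": 0, "z": -1.21, "ax": 0, "ay": 0, "az": 0, "hand": 5},
  {"x": 1.1, "y": 0, "z": -1.36, "ax": 0, "ay": 0, "az": 0, "hand": 5},
  {"x": 1.32, "y": 0, "z": -1.49, "ax": 0, "ay": 0, "az": 0, "hand": 5},
])

```text
clock: 7.25
eef_pos: [564.3, -99.9, 196.9]
tcp_rot: [3.142, -0.0, -0.185]
contact_force: [-1.5, 0.9, -3.0]
opening: 0.201
grasp_force: 107.9
```

>>> drive_tool([
  {"x": 0.2, "y": 0, "z": -0.08, "ax": 0, "ay": 0, "az": 0, "hand": 5},
  {"x": 0.35, "y": 0, "z": -0.14, "ax": 0, "ay": 0, "az": 0, "hand": 5},
  {"x": 0.35, "y": 0, "z": -0.14, "ax": 0, "ay": 0, "az": 0, "hand": 5},
])

```text
clock: 7.55
eef_pos: [582.2, -103.2, 203.7]
tcp_rot: [-3.142, -0.002, -0.185]
contact_force: [0.6, 0.9, -0.8]
opening: 0.203
grasp_force: 108.0
```

```bash
python3 -c "
from h import *
s=monitor.sense();print(s['eef_pos'],s['contact_force'],s['wrist_torque'])
f=imaging.grab_frame('side');cv2.imwrite('pics/s5.png',cv2.resize(f[90:190,160:320,::-1],None,fx=5,fy=5,interpolation=cv2.INTER_CUBIC))"
```

```text
[ 582.239 -103.169  203.658] [ 0.593  0.871 -0.815] [ 0.054 -0.009 -0.022]
```

View pics/s5.png

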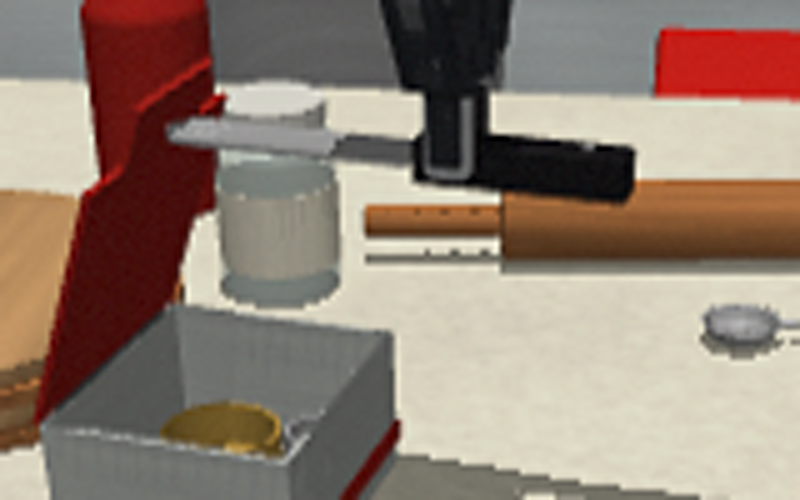

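The lid now stands at about 65–70 degrees with the blade tip against its underside. Backing the knife straight out, then turning it back toward its original spot.

>>> drive_tool([
  {"x": -0.3, "y": 0, "z": 0, "ax": 0, "ay": 0, "az": 0, "hand": 5},
  {"x": -0.8, "y": 0, "z": 0, "ax": 0, "ay": 0, "az": 0, "hand": 5},
  {"x": -1.4, "y": 0, "z": 0, "ax": 0, "ay": 0, "az": 0, "hand": 5},
  {"x": -2, "y": 0, "z": 0, "ax": 0, "ay": 0, "az": 0, "hand": 5},
  {"x": -2.6, "y": 0, "z": 0, "ax": 0, "ay": 0, "az": 0, "hand": 5},
  {"x": -2.9, "y": 0, "z": 0, "ax": 0, "ay": 0, "az": 0, "hand": 5},
  {"x": -2.9, "y": 0, "z": 0, "ax": 0, "ay": 0, "az": -1.2, "hand": 5},
  {"x": -2.9, "y": 0, "z": 0, "ax": 0, "ay": 0, "az": -2.4, "hand": 5},
])

```text
clock: 8.4
eef_pos: [438.3, -76.3, 203.6]
tcp_rot: [3.141, -0.002, 0.072]
contact_force: [-0.2, -0.8, -1.1]
opening: 0.204
grasp_force: 108.0
```

>>> drive_tool([
  {"x": 0, "y": 0, "z": 0, "ax": 0, "ay": 0, "az": -1.2, "hand": 5},
  {"x": 0, "y": 0, "z": 0, "ax": 0, "ay": 0, "az": -2.4, "hand": 5},
  {"x": 0, "y": 0, "z": 0, "ax": 0, "ay": 0, "az": -3.6, "hand": 5},
  {"x": 0, "y": 0, "z": 0, "ax": 0, "ay": 0, "az": -4.8, "hand": 5},
  {"x": 0, "y": 0, "z": 0, "ax": 0, "ay": 0, "az": -6, "hand": 5},
  {"x": 0, "y": 0, "z": 0, "ax": 0, "ay": 0, "az": -7.2, "hand": 5},
  {"x": 0, "y": 0, "z": 0, "ax": 0, "ay": 0, "az": -8.4, "hand": 5},
  {"x": 0, "y": 0, "z": 0, "ax": 0, "ay": 0, "az": -9.6, "hand": 5},
])

```text
clock: 9.2
eef_pos: [438.7, -76.4, 203.4]
tcp_rot: [3.141, -0.0, 1.077]
contact_force: [-0.8, 0.9, -1.3]
opening: 0.204
grasp_force: 108.0
```

```bash
python3 -c "
from h import *
go([470,-82.8,60],1.512)"
```

```text
t 9.2 at [438.731 -76.351 203.421] [ 3.141 -0.     1.077] q [-0.176  0.102  2.031  0.     1.007  0.318]
shift [0.182 0.609 2.869] turn [ 0.01  -0.001 -4.153]
```

>>> drive_tool([
  {"x": 0.05, "y": 0.15, "z": 0.6, "ax": 0, "ay": 0, "az": -1, "hand": 5},
  {"x": 0.1, "y": 0.3, "z": 1.2, "ax": 0, "ay": 0, "az": -2, "hand": 5},
  {"x": 0.15, "y": 0.45, "z": 1.8, "ax": 0, "ay": 0, "az": -3, "hand": 5},
  {"x": 0.18, "y": 0.61, "z": 2.4, "ax": 0, "ay": 0, "az": -4.15, "hand": 5},
  {"x": 0.18, "y": 0.61, "z": 2.87, "ax": 0, "ay": 0, "az": -4.15, "hand": 5},
  {"x": 0.18, "y": 0.61, "z": 2.87, "ax": 0, "ay": 0, "az": -4.15, "hand": 5},
  {"x": 0.18, "y": 0.61, "z": 2.87, "ax": 0, "ay": 0, "az": -4.15, "hand": 5},
])

```text
clock: 9.9
eef_pos: [469.3, -83.0, 59.9]
tcp_rot: [-3.141, -0.0, 1.506]
contact_force: [-0.7, -0.6, -1.9]
opening: 0.206
grasp_force: 108.0
```

```bash
python3 -c "
from h import *
go([470,-82.8,7.5],1.512)
f=imaging.grab_frame('side');cv2.imwrite('pics/s6.png',cv2.resize(f[70:270,130:400,::-1],None,fx=2.8,fy=2.8,interpolation=cv2.INTER_CUBIC))"
```

```text
t 9.9 at [469.337 -82.972  59.925] [-3.141 -0.     1.506] q [-0.178  0.377  2.079  0.     0.686 -0.113]
shift [0.004 0.014 1.048] turn [-0.006 -0.001 -0.057]
```

View pics/s6.png

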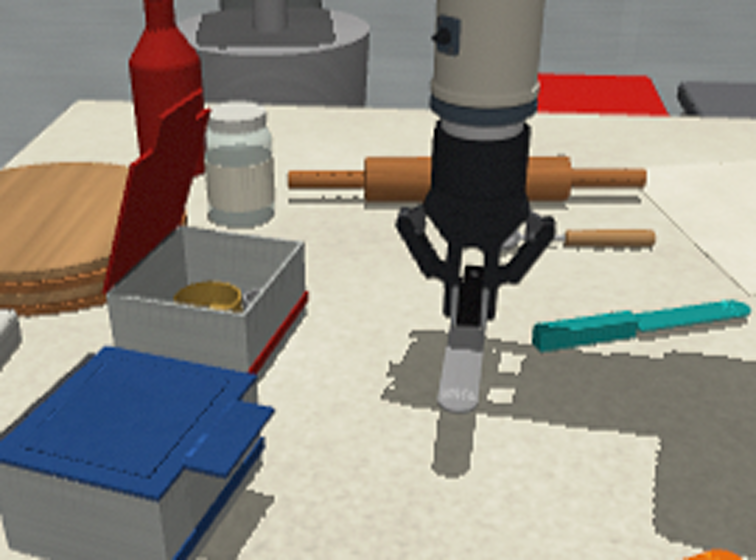

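The lid stays open at about 65 degrees, the knife is level over clear bench, and the blue tin is shut. Lowering gently.

>>> drive_tool([
  {"x": 0, "y": 0, "z": 0.4, "ax": 0, "ay": 0, "az": 0, "hand": 5},
  {"x": 0, "y": 0, "z": 0.75, "ax": 0, "ay": 0, "az": 0, "hand": 5},
  {"x": 0, "y": 0, "z": 0.9, "ax": 0, "ay": 0, "az": 0, "hand": 5},
  {"x": 0, "y": 0, "z": 0.98, "ax": 0, "ay": 0, "az": 0, "hand": 5},
  {"x": 0, "y": 0, "z": 1.02, "ax": 0, "ay": 0, "az": 0, "hand": 5},
  {"x": 0, "y": 0, "z": 1.05, "ax": 0, "ay": 0, "az": 0, "hand": 5},
  {"x": 0, "y": 0, "z": 1.06, "ax": 0, "ay": 0, "az": 0, "hand": 5},
  {"x": 0, "y": 0, "z": 1.06, "ax": 0, "ay": 0, "az": 0, "hand": 5},
])

```text
clock: 10.75
eef_pos: [469.5, -83.0, 7.1]
tcp_rot: [3.141, 0.0, 1.506]
contact_force: [0.0, 0.7, -2.4]
opening: 0.199
grasp_force: 108.1
```

>>> drive_tool([
  {"x": 0, "y": 0, "z": 0.01, "ax": 0, "ay": 0, "az": 0, "hand": 5},
  {"x": 0, "y": 0, "z": 0.01, "ax": 0, "ay": 0, "az": 0, "hand": 22},
  {"x": 0, "y": 0, "z": 0.01, "ax": 0, "ay": 0, "az": 0, "hand": 30},
  {"x": 0, "y": 0, "z": 0.01, "ax": 0, "ay": 0, "az": 0, "hand": 45},
  {"x": 0, "y": 0, "z": 0.01, "ax": 0, "ay": 0, "az": 0, "hand": 45},
  {"x": 0, "y": 0, "z": 0.01, "ax": 0, "ay": 0, "az": 0, "hand": 45},
])

```text
clock: 11.35
eef_pos: [469.2, -83.0, 6.3]
tcp_rot: [-3.142, 0.0, 1.506]
contact_force: [-0.5, 0.9, -0.1]
opening: 0.524
grasp_force: 0.0
```

>>> drive_tool([
  {"x": 0, "y": 0, "z": -0.3, "ax": 0, "ay": 0, "az": 0, "hand": 45},
  {"x": 0, "y": 0, "z": -0.8, "ax": 0, "ay": 0, "az": 0, "hand": 45},
  {"x": 0, "y": 0, "z": -1.6, "ax": 0, "ay": 0, "az": 0, "hand": 45},
  {"x": 0, "y": 0, "z": -2.4, "ax": 0, "ay": 0, "az": 0, "hand": 45},
  {"x": 0, "y": 0, "z": -3, "ax": 0, "ay": 0, "az": 0, "hand": 45},
  {"x": 0, "y": 0, "z": -3, "ax": 0, "ay": 0, "az": 0, "hand": 45},
])

```text
clock: 11.95
eef_pos: [471.8, -83.4, 160.2]
tcp_rot: [3.134, 0.001, 1.506]
contact_force: [0.2, 1.0, 0.4]
opening: 0.523
grasp_force: 0.0
```

```bash
python3 -c "
from h import *
s=monitor.sense();print(s['clock'],s['eef_pos'],s['contact_force'],s['opening'])
f=imaging.grab_frame('side');cv2.imwrite('pics/s7.png',cv2.resize(f[70:270,130:400,::-1],None,fx=2.8,fy=2.8,interpolation=cv2.INTER_CUBIC))"
```

```text
11.95 [471.798 -83.408 160.232] [0.217 0.977 0.367] 0.5228062479699679
```

View pics/s7.png

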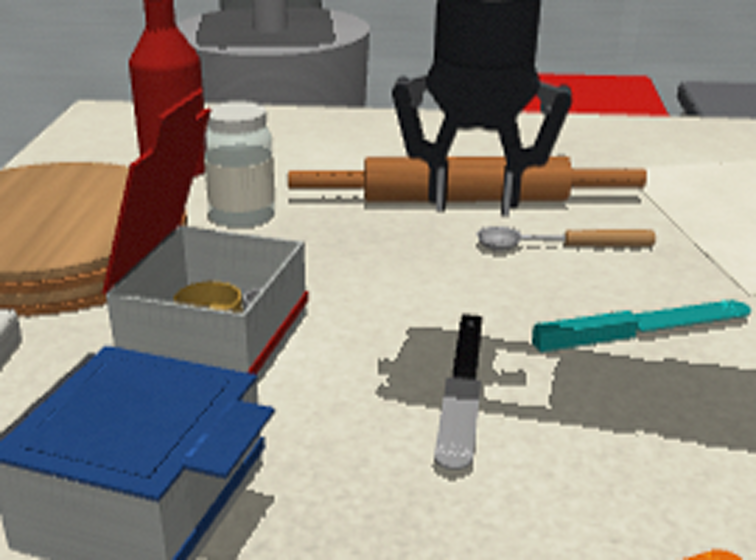

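The knife lies flat at crop (460,400), the red lid is open at about 65 degrees, the blue lid is shut, and the gripper is clear.

```bash
python3 -c "
from rig import r
print(r.sign_off())"
```

```text
the job is handed in; nothing more can be done
None
```

I levered the red lid up to about 65° (estimated from the side view) and laid the knife back flat on the bench. The blue tin stayed shut, and I handed the job in at about 12 s.

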